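# Fit the reel bush on the spindle

### The arm

A 6-joint arm with a two-finger parallel gripper is mounted at the origin on a cart in front of the work surface, level with it; the furniture and walls round the work are solid. World frame = base frame: x ahead of the robot, y to its left, z up, the work surface at z = 0. Lengths are in m, angles in rad, forces in N, time in s.
With the tool pointing down it reaches from about 0.25 to 0.775 m from the base axis. Payload 4 kg.
Tool frame: the origin (TCP) lies between the finger pads; the fingertips stand 25 mm ahead of it and the grasp point (between the pads) lies 6 mm ahead of it (robot.tip_reach is the z of the fingertips in the tool frame, in m); z points along the fingers, y is the line along which they close (so a half turn about z gives the same grasp; the last joint's range is limited). The gripper opens to 94 mm and grips with 3 to 60 N. Pads are 16 mm wide; open, the fingers measure 119 mm over their backs; the gripper's body (75 mm by 177 mm) begins 78 mm behind the grasp point.
Start: joints at [-1.267, 0.087, 1.371, -0, 1.684, -0.103], TCP at [0.218, -0.505, 0.231] pointing down, gripper open.
Joint ranges: [-3.1, 3.1], [-0.76, 2.03], [0.27, 2.55], [-1.08, 4.22], [0.17, 2.65], [-2.57, 2.57]. Speed limits (rad/s): [2.79, 2.79, 3.14, 3.14, 3.14, 3.14].

### API

Orientations are given as [roll, pitch, yaw] about the fixed x, y, z axes, in that order (R = Rz(yaw) Ry(pitch) Rx(roll)).
In Python, from bench import robot gives the robot as it stands. The module is installed in compiled form; this text tells all that it offers.
- The arm moves only by the shell command python3 -m handwheel 'ROWS'. ROWS is JSON, a list of rows, each a list of 3 entries, a list of its own where there are three numbers: the turn, a rotation vector about the world's x, y, z in units of 90 degrees (1.0 is 90 degrees), then the shift along the world's x, y, z in units of 0.05 m (1.0 is 0.05 m), then the closure, from 0 (fully open) to 1 (shut). A call has 1 to 5 rows; each row shifts and turns the commanded pose from where the row before left it; what a row does not reach is not made up. A row lasts 1/10 s, in which the tool goes at most 50 mm and 8.59 degrees, less where a joint would pass 70% of its speed; a pose out of reach is approached as far as the arm can. A call with a number of a shift or a turn outside -1 to 1 is refused whole. A call with a gripper value outside its range is refused whole. The fingers move at their own pace and stop on an object; the grip force is fixed at half the most. Time passes only in rows, so rows that do not move let the fingers close. It gives the time, the measured TCP pose, the force, the opening and the grip force at its end, in the units of the state.
- robot.get_obs(): the state, without advancing time (a new reading comes with each control period).
- robot.snapshot(name): name is "side" or "top" or "wrist"; returns (picture, depth): 420x560x3 uint8, red, green, blue; 420x560 float32, m along the optical axis (not along the pixel's ray), 0 where there is no reading.
- robot.calibration(name): a dict with "mtx" (3x3 intrinsics, pixels), "extrinsics" (4x4, takes a point from camera to world coordinates); the wrist camera has in their place "hand_eye" (4x4, takes a point from camera to tool coordinates, whose origin is the TCP and whose axes are the flange's). Camera axes: x right, y down, z forward; pixel columns grow to the right and rows downward; lengths in m; the calibration is good to about 2 mm. The wrist camera is an equidistant fisheye: a pixel r from the principal point sees the ray r / f radians off the axis. A picture is of the moment at which its call begins: read the wrist's pose just before it. calibration takes no time and is no camera call.
- robot.close_job(): hands the job in; it is judged then, once.
Trained networks look in the newest picture that a camera, given by its name, has taken for a name from the list of things; names that differ only in an ending like _2 or _b are one class to them, and where a whole thing is asked for, a point or a joint stands for the part that bears it (a point fixed in the world has none). Each returns a list of dicts, best first, with "p" (0 to 1); they miss things now and then, are a little off and sometimes report something else, mostly with a low value. They report only what shows in the picture. A call takes as long as a camera call. They do not tell look-alikes from the thing itself.
- robot.boxes_of(query, camera): "bbox" ([left, top, right, bottom] in pixels, round what is visible of it).
The state is a dict: "time": time; "joint_positions": joint angles; "qvel": joint speeds; "joint_torque": joint torques, N m; "tool_pos": TCP position; "ee_rot": TCP orientation; "wrist_force": force on the tool from outside, world axes, zero at the start; "wrist_torque": the same for the moment, N m; "width": finger opening in m; "finger_force": force on a finger pad.
Only numpy, scipy, OpenCV 4.12 (cv2) and the standard library are available. Lean on these libraries where they do the work, as an engineer would, in place of code of your own. Each camera call takes 0.05 s, during which the arm holds its last target. There are 200 camera calls.

### The job

Take the metal bush off its hook (lift it over the upturned tip before drawing it away) and lay it down in the sloping rest, down against the foot stop, letting go of it there. Then take it again by its upper end, slide it over the upright spindle and lower it, without dropping it, until it sits fully home on the shoulder; leave it there, and leave the other things on the desk where they are.

Things in the scene. Friction and masses are not known exactly. Their poses are not given: they have to be found in the camera images.
- bush: the plain aluminium bush, a straight tube open at both ends and alike at both ends: outside diameter 42 mm, bore 30 mm, 76 mm long, about 0.11 to 0.22 kg. Origin at its centre; its x axis is the tube's axis. At the start it hangs with its axis level on the hook, the hook's arm running through the bore.
- hook: steel hook stand, fixed. Origin on the desk below the hanging bush's centre. An 8 mm round bar rises from a disc foot (84 mm across) 62 mm to the stand's +x, then runs level towards -x (roughly to the robot), its middle 152 mm above the desk, ending 46 mm to -x of the origin in an upturned tip, top at 169 mm (13 mm above the arm's top). Arm and tip lie in the stand's plane y = 0.
- hook_hang (a point): centre of the bush while it hangs on the hook, 141 mm above the desk; axes as hook. To come off, the bush must rise 14 to 21 mm (best 17), so that its bore clears both the tip and the arm's underside, and is then drawn 110 mm or more to the stand's -x, until its rear end is well past the tip.
- rest: sloping rest, fixed: two 6 mm bars 24 mm apart carry the bush from below, its axis 55 degrees above level, its upper end to the rest's -x (roughly to the robot), with a foot stop at its lower end. Base 104 x 64 x 10 mm; all above it is at most 30 mm wide, so fingers can straddle the bush. Origin on the desk below the lying bush's centre. Friction may hold the bush where it is let go.
- rest_seat (a point): centre of the bush when it lies in the rest against the stop, 85 mm above the desk; axes as rest (level, not sloped)
- spindle: reel stand, fixed to the desk: round base 100 mm across and 10 mm high, a shoulder 48 mm across whose top is 30 mm above the desk, and an upright steel spindle 27 mm in diameter that ends 104 mm above the desk, its last 10 mm tapering to 15 mm. Origin on the spindle's axis, on the desk; z up.
- spindle_seat (a point): centre of the bush when it is fully home on the shoulder, 68 mm above the desk on the spindle's axis
- lampholder: bystander: black lampholder, 41 mm across, 40 mm high, origin at its underside's centre
- spool: bystander: solder spool, 57 x 63 mm, 38 mm high, origin at its underside's centre
- tape_roll: bystander: roll of insulating tape lying flat, 58 mm across, 19 mm high, origin at its underside's centre
- strip: bystander: white terminal strip lying flat, 20 x 84 mm, 16 mm high, origin at its underside's centre
There are look-alikes about, which are no part of the job. What is shaped like the bush but red is not meant.

How it is judged:
On the way, in this order (a step that is already met when the one before it is completed fails the run):
1. the bush is off the hook (distance between bush and hook_hang above 0.09 m and height (world z) of bush above 0.09 m), for 0.1 s.
2. the bush lies in the sloping rest, its axis along the bars, let go (distance between bush and rest_seat below 0.02 m and (angle between bush's own x axis and vertical between 0.44 and 0.78 rad or angle between bush's own x axis and vertical between 2.36 and 2.7 rad) and contact force between the fingers and bush below 0.1 N and linear speed of bush below 0.02 m/s), for 0.3 s.
At the end, for the whole second after the job is handed in: The bush stands on the spindle, its centre within 4 mm sideways and 3 mm in height of its place on the shoulder, its axis within 0.06 rad of the spindle's, let go and at rest; each of the four bystanders within 20 mm of where it stood (horizontal distance between bush and spindle_seat below 0.004 m and z of bush in the frame of spindle_seat between -0.003 and 0.003 m and angle between the x axis of bush and the z axis of spindle, either way round below 0.06 rad and linear speed of bush below 0.01 m/s and distance of each of lampholder, spool, tape_roll, strip from where it was at the start of the episode below 0.02 m); the robot touches nothing.
It fails at once if the bush drops down the spindle (faster than 0.4 m/s over the shaft) (horizontal distance between bush and spindle_seat below 0.006 m and height (world z) of bush below 0.135 m and linear speed of bush above 0.4 m/s).
It fails at once if the lampholder is pushed away by more than 20 mm (distance of lampholder from where it was at the start of the episode above 0.02 m).
It fails at once if the solder spool is pushed away by more than 20 mm (distance of spool from where it was at the start of the episode above 0.02 m).
It fails at once if the roll of tape is pushed away by more than 20 mm (distance of tape_roll from where it was at the start of the episode above 0.02 m).
It fails at once if the terminal strip is pushed away by more than 20 mm (distance of strip from where it was at the start of the episode above 0.02 m).
It also fails if it takes over 64 s, if anything falls off the work surface, if the arm or the gripper's body presses on something with over 40 N, if the wrist force passes 120 N, or if a joint passes its speed limit or range.

## Working session

There is one attempt and no reset: what is moved stays moved. The work goes in short steps, Python scripts to look and compute and a shell command to move; the robot and the scene stay as the last step left them, time stands still between calls to the robot, and variables do not carry over. Pictures are saved under pics/ and viewed, at most 10 in all, crops included, and the job is handed in when it is done.

```bash
mkdir -p pics
cat > h.py <<'E'
import numpy as np, cv2
from bench import robot
def cloud(name):
    o=robot.get_obs(); im,d=robot.snapshot(name); c=robot.calibration(name)
    K=np.array(c["mtx"]); v,u=np.mgrid[0:420,0:560]
    T=np.array(c["extrinsics"])
    P=np.stack([(u-K[0,2])/K[0,0]*d,(v-K[1,2])/K[1,1]*d,d],-1)
    W=P@T[:3,:3].T+T[:3,3]; W[d==0]=np.nan
    return im,d,W
E
python3 - <<'E'
from h import *
o=robot.get_obs(); print(o)
for n in("side","top"):
    im,d,W=cloud(n); cv2.imwrite(f"pics/{n}0.png",im[:,:,::-1]); np.savez(f"{n}.npz",im=im,W=W)
    print(n,np.round(robot.calibration(n)["extrinsics"],3).tolist())
    for q in "bush hook rest spindle lampholder spool tape_roll strip".split():
        for b in robot.boxes_of(q,n)[:3]:
            x=np.array(b["bbox"]); l,t,r,bt=x.astype(int); c=W[t:bt,l:r].reshape(-1,3)
            print(n,q,round(b["p"],2),x.round(),np.nanmedian(c,0).round(3), W[(t+bt)//2,(l+r)//2].round(3))
E
```

```text
{'time': 0.0, 'joint_positions': array([-1.26710423e+00,  8.79632063e-02,  1.37220534e+00,  9.81746532e-07,
        1.68364058e+00, -1.03077095e-01]), 'qvel': array([ 8.00117034e-05,  8.34384465e-04,  8.58217605e-04, -2.79191578e-03,
        2.24536250e-03, -8.79293521e-04]), 'joint_torque': array([ 9.34532763e-04, -3.40181744e+01, -3.02422500e+01,  7.15667009e-02,
        3.29868088e-02, -1.50008509e-04]), 'tool_pos': array([ 0.21746395, -0.50464663,  0.22932448]), 'ee_rot': array([-3.13938804e+00, -2.29034218e-04,  4.06769045e-01]), 'wrist_force': array([-1.07584931, -0.74704801,  0.15164205]), 'wrist_torque': array([ 0.04119603,  0.00928224, -0.0502405 ]), 'finger_force': 0.0, 'width': 0.09391983880993583}
side [[-0.992, -0.085, 0.096, 0.446], [-0.127, 0.543, -0.83, 0.842], [0.018, -0.836, -0.549, 0.69], [0.0, 0.0, 0.0, 1.0]]
side bush 0.85 [305. 230. 337. 244.] [ 0.457 -0.079  0.033] [ 0.455 -0.079  0.035]
side bush 0.67 [324. 309. 355. 350.] [0.404 0.214 0.019] [0.404 0.229 0.04 ]
side bush 0.63 [317. 186. 349. 206.] [ 0.433 -0.314  0.013] [ 0.432 -0.31   0.023]
side hook 0.95 [
[... 1057 characters left out ...]
 [0.576 0.011 0.013] [0.57  0.006 0.16 ]
top rest 0.86 [299. 180. 332. 229.] [ 0.587 -0.154  0.01 ] [ 0.583 -0.153  0.048]
top spindle 0.8 [368. 189. 409. 228.] [ 0.578 -0.329  0.01 ] [ 0.577 -0.328  0.047]
top spindle 0.45 [229. 194. 253. 234.] [0.552 0.016 0.156] [0.548 0.015 0.159]
top lampholder 0.64 [330. 146. 346. 164.] [ 0.708 -0.208  0.03 ] [ 0.708 -0.209  0.035]
top spool 0.91 [279. 150. 308. 171.] [ 0.693 -0.1    0.035] [ 0.698 -0.1   -0.001]
top tape_roll 0.61 [196. 256. 222. 277.] [0.433 0.102 0.004] [ 0.431  0.101 -0.001]
top strip 0.52 [316. 265. 347. 290.] [ 0.411 -0.195  0.001] [ 0.41  -0.194  0.014]
top strip 0.18 [231. 192. 254. 231.] [0.555 0.014 0.156] [0.552 0.013 0.159]
```

Run:
```python
import cv2,numpy as np
t=cv2.imread("pics/top0.png")[120:310,130:420]; s=cv2.imread("pics/side0.png")[150:360,200:370]
t=cv2.resize(t,None,fx=2.75,fy=2.75,interpolation=cv2.INTER_CUBIC); cv2.imwrite("pics/t1.png",t)
s=cv2.resize(s,None,fx=2.8,fy=2.8,interpolation=cv2.INTER_CUBIC); cv2.imwrite("pics/s1.png",s)
```

```text
(no output)
```

View pics/t1.png

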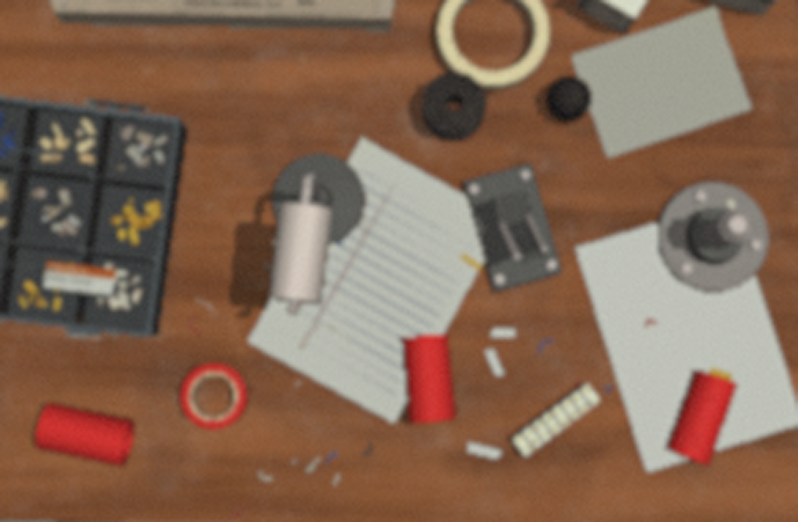

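View pics/s1.png

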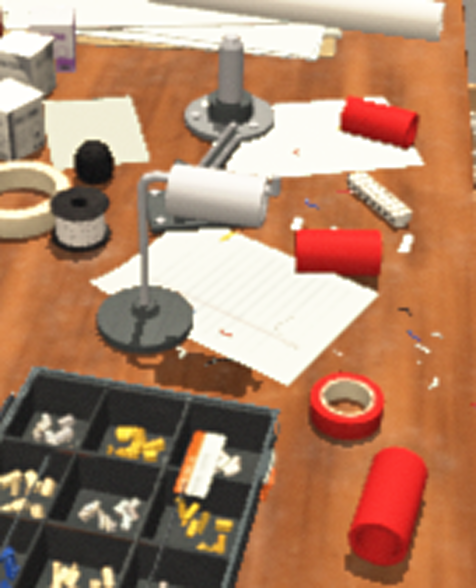

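The top crop shows the silver bush on the hook (crop about 300,250), the rest at (512,228), the spindle at (715,235) and three red decoys. Next I measure these from depth.

```bash
cat > m.py <<'E'
from h import *
A={n:np.load(f"{n}.npz") for n in("side","top")}
def sel(n,lo,hi):
    W=A[n]["W"]; m=np.all((W>lo)&(W<hi),-1); return W[m],A[n]["im"][m]
for n in A:
    p,_=sel(n,[.49,-.04,.11],[.64,.06,.2]); 
    c=p[:,:2].mean(0); d=p[:,:2]-c; w,v=np.linalg.eigh(d.T@d); a=v[:,1]*np.sign(v[0,1])
    r=cv2.minAreaRect(p[:,:2].astype(np.float32))
    print(n,"bush",len(p),p.mean(0).round(3),"yaw",np.arctan2(a[1],a[0]).round(3),"ext",np.percentile(d@a,[0,5,95,100]).round(3),"lat",np.percentile(d@[-a[1],a[0]],[0,5,95,100]).round(3),p[:,2].max().round(3),r)
    p,_=sel(n,[.53,-.21,.004],[.66,-.10,.018]); print(n,"restbase",len(p),p.mean(0).round(3),cv2.minAreaRect(p[:,:2].astype(np.float32)))
    p,_=sel(n,[.52,-.21,.022],[.66,-.10,.13]); d=p-p.mean(0); w,v=np.linalg.eigh(d.T@d); print(n,"bars",len(p),p.mean(0).round(3),p.min(0).round(3),p.max(0).round(3),v[:,2].round(3))
    p,_=sel(n,[.50,-.40,.004],[.66,-.25,.016]); print(n,"spbase",len(p),cv2.minEnclosingCircle(p[:,:2].astype(np.float32)),np.median(p[:,2]).round(4))
    p,_=sel(n,[.50,-.40,.04],[.66,-.25,.095]); print(n,"spindle",len(p),p.mean(0).round(3),p.min(0).round(3),p.max(0).round(3))
    p,_=sel(n,[.50,-.40,.10],[.66,-.25,.12]); print(n,"sptop",len(p),p.mean(0).round(4) if len(p) else 0)
    p,_=sel(n,[.55,-.06,.003],[.72,.08,.02]); print(n,"hookfoot",len(p),cv2.minEnclosingCircle(p[:,:2].astype(np.float32)),np.median(p[:,2]))
    p,_=sel(n,[.3,-.3,-.02],[.5,.1,.01]);print(n,"desk z",np.median(p[:,2]).round(4))
E
python3 m.py
```

```text
side bush 776 [0.557 0.031 0.147] yaw -0.099 ext [-0.052 -0.04   0.057  0.063] lat [-0.027 -0.016  0.01   0.013] 0.167 ((0.5613428950309753, 0.028601158410310745), (0.11316858977079391, 0.038543157279491425), 1.9544212818145752)
side restbase 152 [ 0.619 -0.136  0.008] ((0.6080745458602905, -0.15096977353096008), (0.07139238715171814, 0.06518518179655075), 16.191036224365234)
side bars 141 [ 0.576 -0.163  0.068] [ 0.556 -0.181  0.043] [ 0.619 -0.146  0.091] [-0.744  0.094  0.662]
side spbase 278 ((0.5884645581245422, -0.3359207808971405), 0.0515330508351326) 0.0087
side spindle 149 [ 0.587 -0.329  0.068] [ 0.575 -0.34   0.04 ] [ 0.6   -0.32   0.095]
side sptop 13 [ 0.5867 -0.3363  0.1022]
side hookfoot 653 ((0.6266776323318481, 0.003371797502040863), 0.05974239483475685) 0.009516220830223077
side desk z -0.0018
top bush 745 [0.552 0.02  0.157] yaw -0.078 ext [-0.051 -0.039  0.042  0.064] lat [-0.02  -0.018  0.019  0.022] 0.172 ((0.5590479373931885, 0.020310543477535248), (0.0420033298432827, 0.11479413509368896), 85.26846313476562)
top restbase 841 [ 0.59  -0.154  0.01 ] ((0.5950140357017517, -0.1545618623495102), (0.10709678381681442, 0.1243225485086441), 88.86338806152344)
top bars 314 [ 0.585 -0.159  0.061] [ 0.553 -0.18   0.038] [ 0.616 -0.138  0.095] [-0.734 -0.223  0.641]
top spbase 1089 ((0.5763744711875916, -0.32699090242385864), 0.09967067837715149) 0.0095
top spindle 79 [ 0.581 -0.331  0.073] [ 0.572 -0.351  0.04 ] [ 0.598 -0.324  0.095]
top sptop 55 [ 0.5851 -0.3369  0.1037]
top hookfoot 1041 ((0.6355264186859131, 0.009930085390806198), 0.10933306813240051) 0.00849479018860988
top desk z 0.0002
```

```bash
python3 -m handwheel '[[[0,0,-0.06],[0.7,0.4,0.1],0],[[0,0,-0.06],[0.7,0.4,0.1],0],[[0,0,-0.06],[0.7,0.4,0.1],0],[[0,0,-0.06],[0.7,0.4,0.1],0],[[0,0,-0.06],[0.7,0.4,0.1],0]]'
python3 -m handwheel '[[[0,0,0],[0.7,0.4,0.1],0],[[0,0,0],[0.7,0.4,0],0],[[0,0,0],[0.7,0.4,0],0],[[0,0,0],[0.7,0.4,0],0],[[0,0,0],[0,0,0],0]]'
cat >> h.py <<'E'
from scipy.spatial.transform import Rotation as Ro
def wcloud(tag=None):
    o=robot.get_obs(); im,d=robot.snapshot("wrist"); c=robot.calibration("wrist")
    K=np.array(c["mtx"]); v,u=np.mgrid[0:420,0:560]
    a,b=(u-K[0,2])/K[0,0],(v-K[1,2])/K[1,1]; r=np.hypot(a,b)+1e-9
    t=np.tan(np.minimum(r,1.5))/r
    P=np.stack([a*t*d,b*t*d,d],-1); H=np.array(c["hand_eye"])
    R=Ro.from_euler("xyz",o["ee_rot"]).as_matrix()
    W=(P@H[:3,:3].T+H[:3,3])@R.T+o["tool_pos"]; W[(d==0)|(r>1.3)]=np.nan
    if tag: cv2.imwrite(f"pics/{tag}.png",im[:,:,::-1]); np.savez(tag+".npz",im=im,W=W)
    return im,d,W
E
python3 - <<'E'
from h import *
im,d,W=wcloud("w1"); o=robot.get_obs(); print(o["time"],o["tool_pos"].round(4),o["ee_rot"].round(3))
c=robot.calibration("wrist"); print(np.round(c["hand_eye"],3).tolist(),np.round(c["mtx"]).tolist())
for q in("rest","spindle","hook"):
    for b in robot.boxes_of(q,"wrist")[:2]: print(q,b)
def s(lo,hi): return W[np.all((W>lo)&(W<hi),-1)]
p=s([.5,-.42,.098],[.66,-.25,.112]); print("sptop",len(p),p.mean(0) if len(p) else 0)
p=s([.5,-.42,.025],[.66,-.25,.034]); print("shoulder",len(p),cv2.minAreaRect(p[:,:2].astype(np.float32)))
p=s([.5,-.42,.004],[.66,-.25,.016]); print("base",len(p),p.mean(0),cv2.minAreaRect(p[:,:2].astype(np.float32)))
p=s([.52,-.22,.006],[.67,-.09,.014]); print("restbase",len(p),p.mean(0),cv2.minAreaRect(p[:,:2].astype(np.float32)))
p=s([.3,-.3,-.02],[.5,.1,.02]);print("desk",np.median(p[:,2]))
E
```

```text
time: 1.4
tool_pos: [0.3939, -0.4042, 0.2558]
ee_rot: [3.141, -0.0, -0.069]
wrist_force: [0.3, 1.5, 0.1]
width: 0.0938
finger_force: 0.0
time: 1.9
tool_pos: [0.5361, -0.322, 0.2595]
ee_rot: [-3.14, -0.0, -0.058]
wrist_force: [0.6, -0.1, 0.4]
width: 0.0943
finger_force: 0.0
1.95 [ 0.5342 -0.3236  0.2597] [-3.141e+00  1.000e-03 -6.100e-02]
[[0.001, -0.97, -0.243, 0.072], [1.0, 0.0, 0.0, 0.0], [-0.0, -0.243, 0.97, -0.155], [0.0, 0.0, 0.0, 1.0]] [[325.0, 0.0, 279.0], [0.0, 325.0, 204.0], [0.0, 0.0, 1.0]]
rest {'bbox': [124.1, 100.2, 191.8, 191.2], 'p': 0.75}
spindle {'bbox': [249.6, 101.9, 332.7, 176.1], 'p': 0.67}
hook {'bbox': [0.0, 117.9, 74.0, 173.6], 'p': 0.79}
sptop 400 [ 0.5896659  -0.34038071  0.10269611]
shoulder 676 ((0.589443564414978, -0.3402373492717743), (0.04612360894680023, 0.0474175401031971), 86.938232421875)
base 3637 [ 0.59004101 -0.33986022  0.0105896 ] ((0.5829240679740906, -0.3252009451389313), (0.09895262122154236, 0.131839320063591), 22.926429748535156)
restbase 2427 [ 0.59679866 -0.16903289  0.01048954] ((0.5948440432548523, -0.16086603701114655), (0.1048486977815628, 0.06476759910583496), 16.9990291595459)
desk 0.0005396652935846791
```

View pics/w1.png

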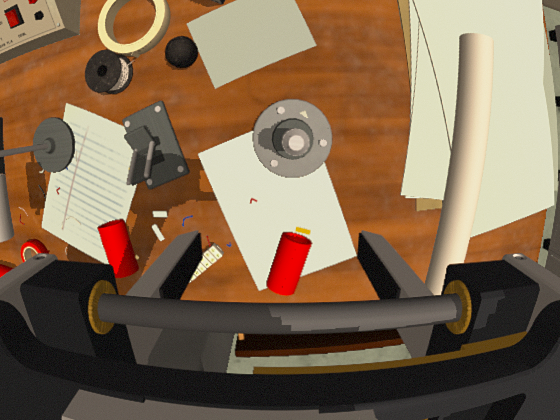

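The wrist view shows the spindle at (295,140), the rest at (155,150) and the hook foot at (52,145). Depth sizes agree with the specification. Next I look closer at the rest and hook.

```bash
python3 -m handwheel '[[[0,0,0],[-0.15,0.9,0.05],0],[[0,0,0],[-0.15,0.9,0.05],0],[[0,0,0],[-0.15,0.9,0],0],[[0,0,0],[-0.15,0.9,0],0],[[0,0,0],[-0.15,0.9,0],0]]'
python3 -m handwheel '[[[0,0,0],[0,0.5,0],0],[[0,0,0],[0,0,0],0],[[0,0,0],[0,0,0],0]]'
cat > m2.py <<'E'
from h import *
im,d,W=wcloud("w2"); o=robot.get_obs(); print(o["time"],o["tool_pos"].round(4),o["ee_rot"].round(3))
def s(lo,hi): return W[np.all((W>lo)&(W<hi),-1)]
def ln(p,name):
    c=p.mean(0); d=p[:,:2]-c[:2]; w,v=np.linalg.eigh(d.T@d); a=v[:,1]*np.sign(v[0,1]); e=d@a; l=d@[-a[1],a[0]]
    print(name,len(p),c.round(4),"yaw",np.arctan2(a[1],a[0]).round(3),np.percentile(e,[1,99]).round(4),np.percentile(l,[1,99]).round(4))
ln(s([.48,-.04,.145],[.6,.08,.17]),"bushtop")
for b in robot.boxes_of("bush","wrist")[:4]: print(b)
p=s([.52,-.22,.006],[.67,-.09,.014]); print("restbase",cv2.minAreaRect(p[:,:2].astype(np.float32)))
p=s([.57,-.06,.003],[.70,.07,.012]); print("hookfoot",len(p),cv2.minEnclosingCircle(p[:,:2].astype(np.float32)))
# rest bars in rest frame about base centre
y=0.297; C=np.array([.5948,-.1609,0]); Rm=Ro.from_euler("z",y).as_matrix()
p=s([.52,-.22,.02],[.67,-.09,.13]); q=(p-C)@Rm
for lo in np.arange(.02,.12,.01):
    k=q[(q[:,2]>=lo)&(q[:,2]<lo+.01)]
    if len(k)>3: print(round(lo,3),len(k),"x",np.percentile(k[:,0],[2,50,98]).round(4),"y",np.percentile(k[:,1],[2,20,50,80,98]).round(4))
E
python3 m2.py
```

```text
time: 2.6
tool_pos: [0.4937, -0.0999, 0.2659]
ee_rot: [3.141, -0.001, -0.068]
wrist_force: [-0.2, -0.1, 0.3]
width: 0.094
finger_force: 0.0
time: 2.9
tool_pos: [0.4947, -0.0761, 0.266]
ee_rot: [3.14, -0.001, -0.065]
wrist_force: [0.4, 0.1, -0.1]
width: 0.0941
finger_force: 0.0
2.95 [ 0.4948 -0.0766  0.2657] [ 3.141 -0.    -0.066]
bushtop 4067 [0.5543 0.0142 0.1582] yaw -0.082 [-0.0456  0.0415] [-0.0158  0.0225]
{'bbox': [269.2, 179.8, 308.9, 243.1], 'p': 0.74}
{'bbox': [435.6, 188.6, 477.8, 246.5], 'p': 0.66}
{'bbox': [69.3, 240.2, 120.0, 269.1], 'p': 0.65}
{'bbox': [146.6, 100.3, 192.5, 192.6], 'p': 0.56}
restbase ((0.5949163436889648, -0.16025416553020477), (0.1044655442237854, 0.06545466184616089), 16.73194122314453)
hookfoot 1930 ((0.6275619268417358, 0.011540362611413002), 0.07470714300870895)
0.02 11 x [-0.0214 -0.0176 -0.0125] y [0.0089 0.009  0.0092 0.0093 0.0094]
0.03 6 x [-0.0215 -0.0172  0.0004] y [0.009  0.009  0.0092 0.0153 0.0159]
0.04 357 x [-0.0059  0.0041  0.0121] y [-0.0128 -0.007   0.0017  0.0096  0.0159]
0.05 455 x [-0.0132  0.0141  0.0238] y [-0.013  -0.0081  0.0006  0.0104  0.0157]
0.06 171 x [-0.0203 -0.015  -0.008 ] y [-0.0129 -0.0081  0.0012  0.0111  0.0158]
0.07 188 x [-0.0274 -0.0219 -0.0154] y [-0.0124 -0.0081 -0.0008  0.0103  0.0159]
0.08 254 x [-0.0367 -0.0299 -0.0225] y [-0.0125 -0.0082  0.0007  0.0105  0.0159]
0.09 50 x [-0.0348 -0.0318 -0.0292] y [-0.0125 -0.0106  0.0109  0.0138  0.0157]
```

View pics/w2.png

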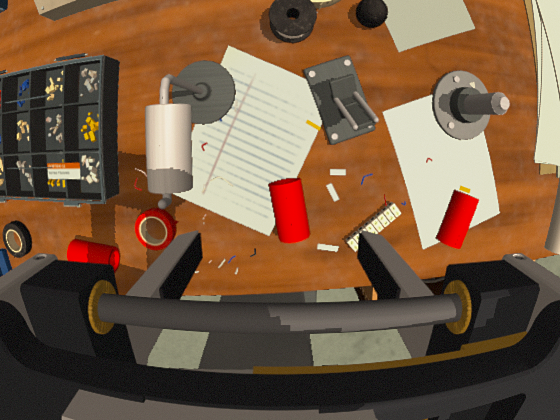

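Run:
```python
from h import *
for f in("w2","top"):
    W=np.load(f+".npz")["W"]; p=W[np.all((W>[.46,-.04,.135])&(W<[.64,.08,.18]),-1)]
    for yaw in(-.08,):
        q=(p-[.554,.018,0])@Ro.from_euler("z",yaw).as_matrix()
        k=q[np.abs(q[:,1])>.008]; print(f,len(k),"x",np.percentile(k[:,0],[.5,2,50,98,99.5]).round(4),"y",np.percentile(q[:,1],[.5,2,98,99.5]).round(4),"ztop",np.percentile(q[:,2],[50,90,99]).round(4))
        t=q[(q[:,2]>.158)&(np.abs(q[:,0])<.03)]
        for a,b in((-.03,-.015),(-.015,0),(0,.015),(.015,.03)):
            m=t[(t[:,0]>a)&(t[:,0]<b)]; print(a,m[:,1].min().round(4),m[:,1].max().round(4),m[:,2].max().round(4))
```

```text
w2 2455 x [-0.0362 -0.035   0.0018  0.0372  0.0383] y [-0.0204 -0.02    0.0171  0.0191] ztop [0.1589 0.1623 0.1674]
-0.03 -0.0131 0.0147 0.1641
-0.015 -0.0142 0.0134 0.1637
0 -0.0138 0.0144 0.1641
0.015 -0.014 0.0142 0.1641
top 405 x [-0.0407 -0.04   -0.0031  0.0336  0.0347] y [-0.018  -0.0173  0.022   0.0231] ztop [0.1588 0.1637 0.1681]
-0.03 -0.0123 0.0175 0.1671
-0.015 -0.0143 0.015 0.1666
0 -0.0118 0.0172 0.1654
0.015 -0.0103 0.0167 0.166
```

```bash
python3 -m handwheel '[[[-0.007,-0.089,-0.002],[-0.1,0.4,0],0],[[-0.007,-0.089,-0.002],[-0.1,0.4,0],0],[[-0.007,-0.089,-0.002],[0,0.4,0],0],[[-0.007,-0.089,-0.002],[0,0.4,0],0],[[-0.007,-0.089,-0.002],[0,0.4,-0.2],0]]'
python3 -m handwheel '[[[0,0,0],[0,0,-0.3],0],[[0,0,0],[0,0,-0.3],0],[[0,0,0],[0,0,0],0],[[0,0,0],[0,0,0],0]]'
cat > tgt.py <<'E'
from h import *
import sys
# target: x y z yaw phi(deg) of the grasp point -> remaining shift/turn in units
a=list(map(float,sys.argv[1:6])); o=robot.get_obs()
R=Ro.from_euler("xyz",o["ee_rot"]); T=Ro.from_euler("z",a[3])*Ro.from_euler("y",-a[4],degrees=True)*Ro.from_euler("x",np.pi)
p=np.array(a[:3])-T.as_matrix()[:,2]*.006
rv=(T*R.inv()).as_rotvec()/(np.pi/2)
print("t",round(o["time"],2),"tcp",o["tool_pos"].round(4),"q",o["joint_positions"].round(2),"F",o["wrist_force"].round(1),"w",round(o["width"],4),"ff",round(float(o["finger_force"]),1))
print("shift",((p-o["tool_pos"])/.05).round(3),"turn",rv.round(4),"toolz",R.as_matrix()[:,2].round(3))
E
python3 tgt.py .555 .0185 .141 -.08 40
```

```text
time: 3.5
tool_pos: [0.4862, 0.0235, 0.2588]
ee_rot: [3.137, -0.712, -0.083]
wrist_force: [0.7, -0.2, -0.2]
width: 0.0939
finger_force: 0.0
time: 3.9
tool_pos: [0.4854, 0.0237, 0.2259]
ee_rot: [3.136, -0.701, -0.081]
wrist_force: [-0.1, 0.1, -0.2]
width: 0.0941
finger_force: 0.0
t 3.9 tcp [0.4854 0.0237 0.2259] q [-0.05 -0.54  2.04 -0.03  0.95  1.61] F [-0.1  0.1 -0.2] w 0.0941 ff 0.0
shift [ 1.314 -0.099 -1.606] turn [0.0028 0.0018 0.0027] toolz [ 0.643 -0.058 -0.764]
```

```bash
python3 -m handwheel '[[[0,0,0],[0.33,-0.025,-0.4],0],[[0,0,0],[0.33,-0.025,-0.4],0],[[0,0,0],[0.33,-0.025,-0.4],0],[[0,0,0],[0.33,-0.025,-0.4],0],[[0,0,0],[0,0,0],0]]'
python3 -m handwheel '[[[0,0,0],[0,0,0],0.2],[[0,0,0],[0,0,0],0.4],[[0,0,0],[0,0,0],0.45],[[0,0,0],[0,0,0],0.5],[[0,0,0],[0,0,0],0.5]]'
python3 tgt.py .555 .0185 .141 -.08 40
```

```text
time: 4.4
tool_pos: [0.5514, 0.0188, 0.1427]
ee_rot: [3.136, -0.695, -0.08]
wrist_force: [0.1, -0.7, -1.2]
width: 0.0939
finger_force: 0.0
time: 4.9
tool_pos: [0.5512, 0.0199, 0.1465]
ee_rot: [3.137, -0.703, -0.079]
wrist_force: [-0.6, -0.6, -0.2]
width: 0.0577
finger_force: 0.0
t 4.9 tcp [0.5512 0.0199 0.1465] q [-0.05 -0.31  2.05 -0.03  0.69  1.61] F [-0.6 -0.6 -0.2] w 0.0577 ff 0.0
shift [-0.001 -0.022 -0.018] turn [0.0027 0.0027 0.0014] toolz [ 0.644 -0.056 -0.763]
```

```bash
python3 -m handwheel '[[[0,0,0],[0,0,0],0.6],[[0,0,0],[0,0,0],0.6],[[0,0,0],[0,0,0],0.7],[[0,0,0],[0,0,0],0.8],[[0,0,0],[0,0,0],0.8]]'
python3 -m handwheel '[[[0,0,0],[0,0,0],1],[[0,0,0],[0,0,0],1],[[0,0,0],[0,0,0],1]]'
python3 tgt.py .555 .0185 .158 -.08 40
```

```text
time: 5.4
tool_pos: [0.5511, 0.0199, 0.1457]
ee_rot: [3.136, -0.701, -0.079]
wrist_force: [-2.4, 0.7, 2.2]
width: 0.0422
finger_force: 30.0
time: 5.7
tool_pos: [0.5511, 0.0199, 0.1456]
ee_rot: [3.137, -0.701, -0.079]
wrist_force: [-2.6, -0.7, 2.1]
width: 0.0421
finger_force: 30.0
t 5.7 tcp [0.5511 0.0199 0.1456] q [-0.05 -0.31  2.05 -0.03  0.69  1.61] F [-2.6 -0.7  2.1] w 0.0421 ff 30.0
shift [ 0.    -0.021  0.34 ] turn [0.0026 0.0018 0.0014] toolz [ 0.643 -0.056 -0.764]
```

Gripped (42 mm). Lift 17 mm, then draw along the stand's -x.

```bash
python3 -m handwheel '[[[0,0,0],[0,0,0.12],1],[[0,0,0],[0,0,0.11],1],[[0,0,0],[0,0,0.11],1],[[0,0,0],[0,0,0],1],[[0,0,0],[0,0,0],1]]'
python3 tgt.py .555 .0195 .158 -.08 40
```

```text
time: 6.2
tool_pos: [0.5511, 0.0199, 0.1626]
ee_rot: [3.137, -0.701, -0.079]
wrist_force: [-0.6, -0.1, -2.7]
width: 0.0418
finger_force: 30.0
t 6.2 tcp [0.5511 0.0199 0.1626] q [-0.05 -0.32  2.03 -0.03  0.74  1.61] F [-0.6 -0.1 -2.7] w 0.0418 ff 30.0
shift [ 0.001 -0.001  0.   ] turn [0.0026 0.0017 0.0015] toolz [ 0.643 -0.056 -0.764]
```

```bash
python3 -m handwheel '[[[0,0,0],[-0.3,0.024,0],1],[[0,0,0],[-0.3,0.024,0],1],[[0,0,0],[-0.3,0.024,0],1],[[0,0,0],[-0.3,0.024,0],1],[[0,0,0],[-0.3,0.024,0],1]]'
python3 -m handwheel '[[[0,0,0],[-0.3,0.024,0],1],[[0,0,0],[-0.3,0.024,0],1],[[0,0,0],[-0.3,0.024,0],1],[[0,0,0],[-0.2,0.016,0],1],[[0,0,0],[0,0,0],1]]'
python3 tgt.py .43 .0285 .158 -.08 40
```

```text
time: 6.7
tool_pos: [0.4752, 0.0259, 0.1618]
ee_rot: [3.137, -0.7, -0.079]
wrist_force: [-0.4, 0.4, -2.6]
width: 0.0421
finger_force: 30.0
time: 7.2
tool_pos: [0.4203, 0.0304, 0.1621]
ee_rot: [3.137, -0.701, -0.079]
wrist_force: [0.3, 0.0, -2.2]
width: 0.0419
finger_force: 30.0
t 7.2 tcp [0.4203 0.0304 0.1621] q [-0.04 -0.72  2.25 -0.04  0.91  1.63] F [ 0.3  0.  -2.2] w 0.0419 ff 30.0
shift [ 0.117 -0.032  0.01 ] turn [0.0026 0.0018 0.0013] toolz [ 0.643 -0.056 -0.764]
```

```bash
python3 -m handwheel '[[[0,0,0],[0,-0.3,0.4],1],[[0,0,0],[0,-0.4,0.4],1],[[0,0,0],[0,-0.5,0.4],1],[[0,0,0],[0,-0.6,0.4],1],[[0,0,0],[0.2,-0.5,0.2],1]]'
python3 tgt.py .589 -.161 .185 .295 -15
```

```text
time: 7.7
tool_pos: [0.4317, -0.0871, 0.2556]
ee_rot: [3.133, -0.706, -0.079]
wrist_force: [-0.2, 0.2, -1.5]
width: 0.0421
finger_force: 30.0
t 7.7 tcp [ 0.4317 -0.0871  0.2556] q [-0.54 -0.69  2.05  0.32  1.14  1.07] F [-0.2  0.2 -1.5] w 0.0421 ff 30.0
shift [ 3.176 -1.469 -1.296] turn [-0.0613  0.6164  0.2202] toolz [ 0.646 -0.06  -0.761]
```

```bash
python3 -m handwheel '[[[-0.0088,0.088,0.0315],[0.2,-0.3,0],1],[[-0.0088,0.088,0.0315],[0.3,-0.3,0],1],[[-0.0088,0.088,0.0315],[0.4,-0.3,0],1],[[-0.0088,0.088,0.0315],[0.4,-0.2,0],1],[[-0.0088,0.088,0.0315],[0.4,-0.15,0],1]]'
python3 -m handwheel '[[[-0.0088,0.088,0.0315],[0.4,-0.1,0],1],[[-0.0088,0.088,0.0315],[0.4,-0.1,0],1],[[0,0,0],[0.4,0,0],1],[[0,0,0],[0.2,0,0],1],[[0,0,0],[0,0,0],1]]'
python3 tgt.py .589 -.161 .185 .295 -15
```

```text
time: 8.2
tool_pos: [0.5184, -0.149, 0.2528]
ee_rot: [3.103, -0.006, 0.191]
wrist_force: [-0.1, -0.5, -1.9]
width: 0.0423
finger_force: 30.0
time: 8.7
tool_pos: [0.5885, -0.1575, 0.2495]
ee_rot: [-3.138, 0.267, 0.297]
wrist_force: [-0.1, 0.4, -2.1]
width: 0.0423
finger_force: 30.0
t 8.7 tcp [ 0.5885 -0.1575  0.2495] q [-0.28  0.39  0.99 -0.15  1.99  0.95] F [-0.1  0.4 -2.1] w 0.0423 ff 30.0
shift [ 0.039 -0.061 -1.175] turn [-0.0014 -0.0038 -0.0004] toolz [-0.253 -0.073 -0.965]
```

```bash
python3 -m handwheel '[[[0,0,0],[0.04,-0.06,-0.5],1],[[0,0,0],[0,0,-0.6],1],[[0,0,0],[0,0,-0.6],1],[[0,0,0],[0,0,-0.5],1],[[0,0,0],[0,0,-0.3],1]]'
python3 -m handwheel '[[[0,0,0],[0,0,-0.18],1],[[0,0,0],[0,0,0],1],[[0,0,0],[0,0,0],1]]'
python3 tgt.py .589 -.161 .085 .295 -15
python3 - <<'E'
from h import *
wcloud("w3"); im,d,W=cloud("side"); cv2.imwrite("pics/side3.png",cv2.resize(im[150:290,210:370,::-1],None,fx=4,fy=4)); np.savez("side3.npz",im=im,W=W)
a=cv2.imread("pics/w3.png"); b=cv2.imread("pics/side3.png"); b=cv2.resize(b,(480,420)); a=a[:,120:440]
cv2.imwrite("pics/c3.png",np.hstack([a,b]))
E
```

```text
time: 9.2
tool_pos: [0.587, -0.1602, 0.125]
ee_rot: [-3.137, 0.268, 0.295]
wrist_force: [-0.4, 0.2, -2.0]
width: 0.0419
finger_force: 30.0
time: 9.5
tool_pos: [0.5888, -0.1605, 0.1199]
ee_rot: [-3.14, 0.264, 0.295]
wrist_force: [-0.3, -0.2, -2.9]
width: 0.0421
finger_force: 30.0
t 9.5 tcp [ 0.5888 -0.1605  0.1199] q [-0.28  0.43  1.19 -0.14  1.74  0.98] F [-0.3 -0.2 -2.9] w 0.0421 ff 30.0
shift [ 0.034 -0.    -0.582] turn [-0.0005 -0.0016  0.0003] toolz [-0.25  -0.074 -0.965]
```

View pics/c3.png

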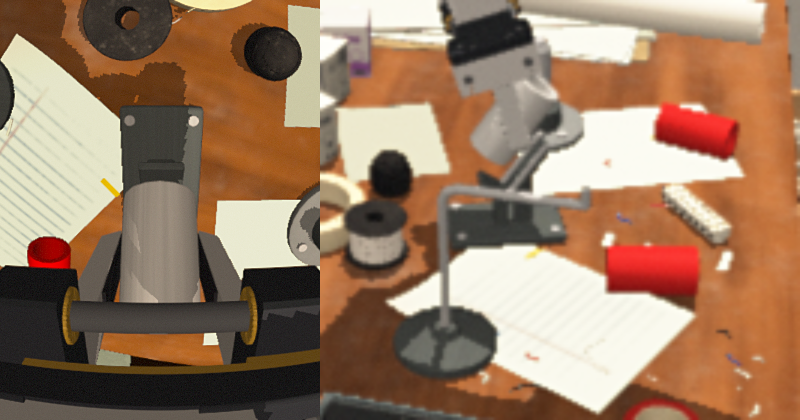

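The left half shows the bush centred over the rest. The right half shows it parallel to the bars and about 30 mm above them. I lower it while watching the force.

```bash
python3 -m handwheel '[[[0,0,0],[0.03,0,-0.15],1],[[0,0,0],[0,0,-0.15],1],[[0,0,0],[0,0,-0.1],1],[[0,0,0],[0,0,-0.04],1],[[0,0,0],[0,0,0],1]]'
python3 -m handwheel '[[[0,0,0],[0,0,-0.04],1],[[0,0,0],[0,0,-0.03],1],[[0,0,0],[0,0,0],1]]'
python3 tgt.py .589 -.161 .085 .295 -15
```

```text
time: 10.1
tool_pos: [0.5893, -0.1601, 0.0958]
ee_rot: [-3.138, 0.267, 0.296]
wrist_force: [-0.3, 0.3, -3.0]
width: 0.042
finger_force: 30.0
time: 10.4
tool_pos: [0.59, -0.1604, 0.0932]
ee_rot: [-3.139, 0.265, 0.295]
wrist_force: [0.6, -0.2, -2.0]
width: 0.0418
finger_force: 30.0
t 10.4 tcp [ 0.59   -0.1604  0.0932] q [-0.28  0.45  1.22 -0.14  1.7   0.99] F [ 0.6 -0.2 -2. ] w 0.0418 ff 30.0
shift [ 0.01  -0.003 -0.048] turn [-0.0007 -0.0023  0.0003] toolz [-0.251 -0.074 -0.965]
```

```bash
python3 -m handwheel '[[[0,0,0],[0,0,-0.03],1],[[0,0,0],[0,0,-0.02],1],[[0,0,0],[0,0,0],1]]'
python3 -m handwheel '[[[0,0,0],[0,0,-0.03],1],[[0,0,0],[0,0,0],1],[[0,0,0],[0,0,0],1]]'
```

```text
time: 10.7
tool_pos: [0.5905, -0.1607, 0.0915]
ee_rot: [-3.141, 0.264, 0.295]
wrist_force: [2.7, -0.5, 2.4]
width: 0.0419
finger_force: 30.0
time: 11.0
tool_pos: [0.5909, -0.1608, 0.0907]
ee_rot: [-3.142, 0.263, 0.295]
wrist_force: [3.4, -2.2, 5.1]
width: 0.0418
finger_force: 30.0
```

```bash
python3 -m handwheel '[[[0,0,0],[0,0,0],0.5],[[0,0,0],[0,0,0],0.4],[[0,0,0],[0,0,0],0.3],[[0,0,0],[0,0,0],0.1],[[0,0,0],[0,0,0],0]]'
python3 -m handwheel '[[[0,0,0],[0,0,0],0],[[0,0,0],[0,0,0],0],[[0,0,0],[0.04,0,0.15],0],[[0,0,0],[0.06,0.01,0.25],0],[[0,0,0],[0.1,0.02,0.4],0]]'
python3 -m handwheel '[[[0,0,0],[0.1,0,0.4],0],[[0,0,0],[0.1,0,0.4],0],[[0,0,0],[0,0,0.5],0],[[0,0,0],[0,0,0.5],0],[[0,0,0],[0,0,0],0]]'
cat > m4.py <<'E'
from h import *
def cyl(W,c0,ax0,rad=.05):
    from scipy.optimize import least_squares
    p=W[np.isfinite(W).all(-1)]; ax0=np.array(ax0)/np.linalg.norm(ax0); c0=np.array(c0)
    for it in range(3):
        d=p-c0; t=d@ax0; r=np.linalg.norm(d-np.outer(t,ax0),axis=1)
        k=p[(np.abs(r-.021)<(.008,.005,.003)[it])&(np.abs(t)<.045)]
        u=np.cross(ax0,[0,1,0]); u/=np.linalg.norm(u); v=np.cross(ax0,u)
        def f(x):
            a=ax0+x[2]*u+x[3]*v; a/=np.linalg.norm(a); e=k-(c0+x[0]*u+x[1]*v); s=e@a
            return np.linalg.norm(e-np.outer(s,a),axis=1)-.021
        x=least_squares(f,[0]*4,loss="soft_l1",f_scale=.001).x
        c0=c0+x[0]*u+x[1]*v; ax0=ax0+x[2]*u+x[3]*v; ax0/=np.linalg.norm(ax0)
    t=(k-c0)@ax0; lo,hi=np.percentile(t,[1,99]); return c0,ax0,lo,hi,len(k)
if __name__=="__main__":
    y=.295; a=[-np.cos(y)*.574,-np.sin(y)*.574,.819]
    im,d,W=wcloud("w4"); print("wrist",[np.round(x,4) for x in cyl(W,[.589,-.161,.085],a)])
    for n in("top","side"):
        im,d,W=cloud(n); np.savez(n+"4.npz",im=im,W=W); print(n,[np.round(x,4) for x in cyl(W,[.589,-.161,.085],a)])
E
python3 m4.py; python3 tgt.py .589 -.161 .085 .295 35
```

```text
time: 11.5
tool_pos: [0.5892, -0.16, 0.0884]
ee_rot: [-3.138, 0.267, 0.296]
wrist_force: [-0.4, -0.5, -0.9]
width: 0.0756
finger_force: 0.0
time: 12.0
tool_pos: [0.5993, -0.1586, 0.1293]
ee_rot: [-3.137, 0.267, 0.295]
wrist_force: [-0.2, 0.3, 0.5]
width: 0.0941
finger_force: 0.0
time: 12.5
tool_pos: [0.6115, -0.1592, 0.2251]
ee_rot: [3.139, 0.257, 0.294]
wrist_force: [0.1, -0.5, 0.4]
width: 0.0938
finger_force: 0.0
wrist [array([ 0.5901, -0.1618,  0.0856]), array([-0.5522, -0.1655,  0.8171]), np.float64(-0.0364), np.float64(0.0378), np.int64(3427)]
top [array([ 0.5871, -0.1591,  0.0841]), array([-0.5535, -0.1699,  0.8154]), np.float64(-0.0358), np.float64(0.0202), np.int64(139)]
side [array([ 0.5883, -0.1606,  0.0846]), array([-0.5475, -0.1656,  0.8203]), np.float64(-0.0374), np.float64(0.0358), np.int64(406)]
t 12.65 tcp [ 0.6095 -0.1586  0.2184] q [-0.27  0.45  0.98 -0.15  1.94  0.96] F [ 0.7 -0.1  0.3] w 0.0938 ff 0.0
shift [-0.477 -0.068 -2.57 ] turn [ 0.1603 -0.5348 -0.0007] toolz [-0.253 -0.073 -0.965]
```

View pics/w4.png

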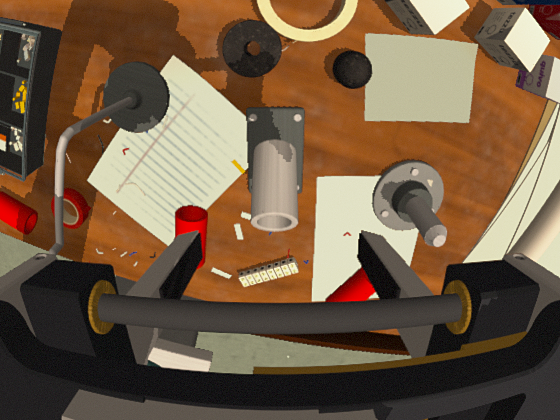

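The bush lies seated in the rest (w4 about 275,185); the measured centre and slope match. I now regrasp it along its axis at the upper end.

```bash
python3 -m handwheel '[[[0.0267,-0.0891,0],[-0.3,-0.05,0.4],0],[[0.0267,-0.0891,0],[-0.3,-0.1,0.2],0],[[0.0267,-0.0891,0],[-0.3,-0.1,0],0],[[0.0267,-0.0891,0],[-0.3,-0.1,0],0],[[0.0267,-0.0891,0],[-0.3,-0.05,0],0]]'
python3 -m handwheel '[[[0.0267,-0.0891,0],[-0.2,-0.04,-0.3],0],[[0,0,0],[0,0,-0.4],0],[[0,0,0],[0,0,-0.3],0],[[0,0,0],[0,0,0],0],[[0,0,0],[0,0,0],0]]'
python3 tgt.py .5277 -.1795 .177 .293 35
python3 - <<'E'
from m4 import *
y=.295; a=[-np.cos(y)*.574,-np.sin(y)*.574,.819]
im,d,W=wcloud("w5"); print("wrist",[np.round(x,4) for x in cyl(W,[.589,-.161,.085],a)])
E
```

```text
time: 13.15
tool_pos: [0.5337, -0.1786, 0.2481]
ee_rot: [3.141, -0.469, 0.295]
wrist_force: [-0.2, -1.1, 0.5]
width: 0.094
finger_force: 0.0
time: 13.65
tool_pos: [0.5255, -0.1805, 0.1993]
ee_rot: [3.141, -0.611, 0.297]
wrist_force: [-0.4, -0.2, -0.2]
width: 0.094
finger_force: 0.0
t 13.65 tcp [ 0.5255 -0.1805  0.1993] q [-0.73 -0.18  1.8   0.55  1.22  0.43] F [-0.4 -0.2 -0.2] w 0.094 ff 0.0
shift [-0.022  0.001 -0.349] turn [ 0.0003  0.0002 -0.0023] toolz [ 0.549  0.167 -0.819]
wrist [array([ 0.5937, -0.1573,  0.089 ]), array([-0.5729, -0.1853,  0.7984]), np.float64(-0.0388), np.float64(0.039), np.int64(1340)]
```

```bash
python3 -m handwheel '[[[0,0,0],[0.15,0.06,-0.55],0],[[0,0,0],[0.2,0.06,-0.35],0],[[0,0,0],[0.2,0.06,-0.3],0],[[0,0,0],[0.2,0.06,-0.3],0],[[0,0,0],[0,0,0],0]]'
python3 tgt.py .5774 -.164 .103 .293 35
```

```text
time: 14.2
tool_pos: [0.563, -0.1675, 0.1229]
ee_rot: [-3.14, -0.609, 0.298]
wrist_force: [-1.0, -0.1, -0.5]
width: 0.0937
finger_force: 0.0
t 14.2 tcp [ 0.563  -0.1675  0.1229] q [-0.65 -0.05  1.85  0.57  1.04  0.4 ] F [-1.  -0.1 -0.5] w 0.0937 ff 0.0
shift [ 0.222  0.049 -0.301] turn [-0.0004 -0.0012 -0.0035] toolz [ 0.547  0.169 -0.82 ]
```

```bash
python3 -m handwheel '[[[0,0,0],[0.11,0.025,-0.15],0],[[0,0,0],[0.11,0.025,-0.15],0],[[0,0,0],[0,0,0],0.3],[[0,0,0],[0,0,0],0.4],[[0,0,0],[0,0,0],0.5]]'
python3 -m handwheel '[[[0,0,0],[0,0,0],0.5],[[0,0,0],[0,0,0],0.55],[[0,0,0],[0,0,0],0.6],[[0,0,0],[0,0,0],0.7],[[0,0,0],[0,0,0],1]]'
python3 -m handwheel '[[[0,0,0],[0,0,0],1],[[0,0,0],[0,0,0],1],[[0,0,0],[0,0,0],1]]'
python3 tgt.py .5774 -.164 .103 .293 35
```

```text
time: 14.7
tool_pos: [0.5732, -0.1665, 0.1095]
ee_rot: [3.14, -0.611, 0.296]
wrist_force: [-0.1, -0.4, -0.7]
width: 0.0732
finger_force: 0.0
time: 15.2
tool_pos: [0.5731, -0.1663, 0.1092]
ee_rot: [3.141, -0.611, 0.296]
wrist_force: [-1.1, -0.3, 0.7]
width: 0.0418
finger_force: 30.0
time: 15.5
tool_pos: [0.5731, -0.1663, 0.1092]
ee_rot: [3.141, -0.611, 0.296]
wrist_force: [-2.2, 0.7, 1.4]
width: 0.042
finger_force: 30.0
t 15.5 tcp [ 0.5731 -0.1663  0.1092] q [-0.64 -0.02  1.85  0.58  1.    0.4 ] F [-2.2  0.7  1.4] w 0.042 ff 30.0
shift [ 0.019  0.025 -0.025] turn [ 0.0005  0.0001 -0.0016] toolz [ 0.549  0.166 -0.819]
```

```bash
python3 -m handwheel '[[[0,0,0],[0,0,0.2],1],[[0,0,0],[0,0,0.4],1],[[0,0,0],[0,0,0.6],1],[[0,0,0],[0,0,0.6],1],[[0,0,0],[0,0,0.5],1]]'
python3 -m handwheel '[[[-0.0226,0.0744,0],[0.06,-0.3,0],1],[[-0.0226,0.0744,0],[0.06,-0.5,0],1],[[-0.0226,0.0744,0],[0.06,-0.6,0],1],[[-0.0226,0.0744,0],[0.06,-0.6,0],1],[[-0.0226,0.0744,0],[0.06,-0.6,0],1]]'
python3 -m handwheel '[[[0,0,0],[0,-0.5,0],1],[[0,0,0],[0,-0.3,0],1],[[0,0,0],[0,0,0],1],[[0,0,0],[0,0,0],1]]'
python3 tgt.py .5895 -.340 .2 .293 0
```

```text
time: 16.0
tool_pos: [0.5729, -0.1661, 0.2255]
ee_rot: [3.14, -0.61, 0.296]
wrist_force: [1.0, -0.3, -1.4]
width: 0.0418
finger_force: 30.0
time: 16.5
tool_pos: [0.5883, -0.2973, 0.225]
ee_rot: [3.14, 0.004, 0.295]
wrist_force: [0.7, -0.9, -1.4]
width: 0.0421
finger_force: 30.0
time: 16.9
tool_pos: [0.5876, -0.3358, 0.2243]
ee_rot: [-3.141, -0.001, 0.295]
wrist_force: [-0.5, 0.5, -1.8]
width: 0.0422
finger_force: 30.0
t 16.9 tcp [ 0.5876 -0.3358  0.2243] q [-0.6   0.38  1.04  0.    1.73  0.67] F [-0.5  0.5 -1.8] w 0.0422 ff 30.0
shift [ 0.038 -0.084 -0.366] turn [-0.0006  0.0002 -0.0013] toolz [ 0.     0.001 -1.   ]
```

Run:
```python
from m4 import *
from scipy.optimize import least_squares
o=robot.get_obs(); t=o["tool_pos"]; print(t.round(4))
def ring(W,z0,z1,c,rmin,rmax):
    p=W[np.isfinite(W).all(-1)]; r=np.hypot(*(p[:,:2]-c).T); k=p[(p[:,2]>z0)&(p[:,2]<z1)&(r<rmax)]
    H=cv2.convexHull(k[:,:2].astype(np.float32))[:,0]
    f=lambda x:np.hypot(H[:,0]-x[0],H[:,1]-x[1])-x[2]
    s=least_squares(f,[*c,rmin],loss="soft_l1",f_scale=.001).x; return s.round(4),len(H)
for n in("wrist","top","side"):
    im,d,W=wcloud("w6") if n=="wrist" else cloud(n); np.savez(n+"6.npz",im=im,W=W)
    print(n,[np.round(x,4) for x in cyl(W,[t[0],t[1],.196],[0.01,0,1])])
    c=np.array([.588,-.338])
    print("  base",ring(W,.006,.015,c,.05,.056))
    a=dict(wrist="w1",top="top",side="side")[n]; W0=np.load(a+".npz")["W"]
    # fit upright spindle cylinder r=13.5 from the early picture
    p=W0[np.isfinite(W0).all(-1)]; r=np.hypot(*(p[:,:2]-c).T); k=p[(p[:,2]>.038)&(p[:,2]<.09)&(r<.025)]
    f=lambda x:np.hypot(k[:,0]-x[0],k[:,1]-x[1])-.0135
    print("  early spindle",least_squares(f,c,loss="soft_l1",f_scale=.001).x.round(4),len(k),"base",ring(W0,.006,.015,c,.05,.056))
```

```text
[ 0.5876 -0.3358  0.2243]
wrist [array([ 0.5938, -0.3314,  0.196 ]), array([ 0.0149, -0.0651,  0.9978]), np.float64(-0.0335), np.float64(0.0434), np.int64(4043)]
  base (array([ 0.5898, -0.3406,  0.0497]), 42)
  early spindle [ 0.5895 -0.341 ] 24 base (array([ 0.5894, -0.3404,  0.0497]), 46)Traceback (most recent call last):
  File "<stdin>", line 11, in <module>
  File "m4.py", line 14, in cyl
    t=(k-c0)@ax0; lo,hi=np.percentile(t,[1,99]); return c0,ax0,lo,hi,len(k)
                        ~~~~~~~~~~~~~^^^^^^^^^^
    return _quantile_unchecked(
        a, q, axis, out, overwrite_input, method, keepdims, weights)
    return _ureduce(a,
                    func=_quantile_ureduce_func,
    ...<5 lines>...
                    overwrite_input=overwrite_input,
                    method=method)
    r = func(a, **kwargs)
    result = _quantile(arr,
                       quantiles=q,
    ...<2 lines>...
                       out=out,
                       weights=wgt)
    slices_having_nans = np.isnan(arr[-1, ...])
                                  ~~~^^^^^^^^^
IndexError: index -1 is out of bounds for axis 0 with size 0
```

View pics/w6.png

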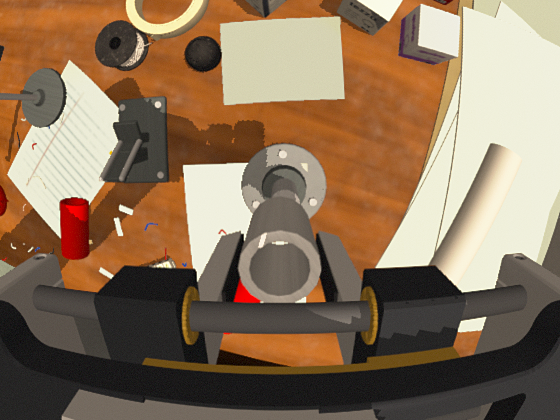

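```bash
cat > m7.py <<'E'
from m4 import *
from scipy.optimize import least_squares
import sys
o=robot.get_obs(); t=o["tool_pos"]; R=Ro.from_euler("xyz",o["ee_rot"]).as_matrix(); print(round(o["time"],2),t.round(4))
X=R[:,0]; Y=R[:,1]
def fit(W,lo=-.066,hi=.012,lim=.019):
    # bush fit in tool axes
    p=W[np.isfinite(W).all(-1)]; q=(p-t)@R
    c=np.array([0,0.]); s=np.zeros(2)
    x=np.zeros(4)
    for tol in(.012,.006,.003,.002):
        zz=q[:,2]-.028
        r=np.hypot(q[:,0]-x[0]-x[2]*zz,q[:,1]-x[1]-x[3]*zz)
        m=(np.abs(r-.021)<tol)&(q[:,2]>-.005)&(q[:,2]<.062)&(np.abs(q[:,1])<.0165)
        k=q[m]; zk=k[:,2]-.028
        x=least_squares(lambda x:np.hypot(k[:,0]-x[0]-x[2]*zk,k[:,1]-x[1]-x[3]*zk)-.021,x,loss="soft_l1",f_scale=.001).x
    cw=t+R@[x[0],x[1],.028]; aw=R@[x[2],x[3],1]
    print("  tool-frame off",x[:2].round(4),"slope",x[2:].round(4),"n",len(k),"z",np.percentile(k[:,2],[1,99]).round(4),"world c",cw.round(4),"slope down",(aw/aw[2])[:2].round(4))
    return x
for n in("wrist","top","side"):
    try:
        if len(sys.argv)>1: W=np.load(n+sys.argv[1]+".npz")["W"]
        else:
            im,d,W=wcloud() if n=="wrist" else cloud(n)
            np.savez(n+"7.npz",im=im,W=W)
        print(n); fit(W)
        a=dict(wrist="w1",top="top",side="side")[n]; W0=np.load(a+".npz")["W"]; c=np.array([.588,-.338])
        p=W0[np.isfinite(W0).all(-1)]; r=np.hypot(*(p[:,:2]-c).T); k=p[(p[:,2]>.038)&(p[:,2]<.09)&(r<.025)]
        f=lambda x:np.hypot(k[:,0]-x[0],k[:,1]-x[1])-.0135
        print("  early spindle",least_squares(f,c,loss="soft_l1",f_scale=.001).x.round(4),len(k))
    except Exception as e: print(n,repr(e)[:80])
E
python3 m7.py
```

```text
17.0 [ 0.5878 -0.3352  0.2249]
wrist
  tool-frame off [0.0066 0.0049] slope [-0.0009  0.0126] n 1943 z [-0.0046  0.0605] world c [ 0.5956 -0.3379  0.1969] slope down [-0.0039  0.0123]
  early spindle [ 0.5895 -0.341 ] 24
top
top IndexError('index -1 is out of bounds for axis 0 with size 0')
side
  tool-frame off [0.0009 0.0002] slope [0.0127 0.0106] n 90 z [-0.0049  0.0611] world c [ 0.5887 -0.3352  0.1969] slope down [-0.0163  0.0064]
  early spindle [ 0.588 -0.339] 140
```

Run:
```python
from h import *
o=robot.get_obs(); t=o["tool_pos"]; R=Ro.from_euler("xyz",o["ee_rot"]).as_matrix()
for n in("wrist","side"):
    W=np.load(n+"7.npz")["W"]; p=W[np.isfinite(W).all(-1)]; q=(p-t)@R
    q=q[(np.abs(q[:,0])<.05)&(np.abs(q[:,1])<.03)]
    print(n,"z hist",np.histogram(q[:,2],np.arange(-.03,.1,.01))[0])
    for z in(-.015,-.01,-.005,0,.01,.02,.03,.04,.05,.055):
        print(z,[(len(m),*np.round(np.percentile(m[:,0],[5,50,95])*1000,1)) if len(m:=q[(q[:,2]>=z)&(q[:,2]<z+.005)&(np.abs(q[:,1]-y)<.0025)])>2 else 0 for y in(-.02,-.015,-.01,-.005,0,.005,.01,.015,.02)])
```

```text
wrist z hist [ 609  539 3462 1179  968  705  532  425  342  138    0    0]
-0.015 [(73, np.float64(-5.2), np.float64(4.4), np.float64(10.2)), 0, 0, 0, (3, np.float64(-16.3), np.float64(-14.9), np.float64(14.3)), 0, 0, (3, np.float64(6.0), np.float64(6.6), np.float64(8.5)), (60, np.float64(-5.4), np.float64(2.1), np.float64(9.3))]
-0.01 [(180, np.float64(-6.1), np.float64(2.8), np.float64(10.3)), (438, np.float64(-10.9), np.float64(3.0), np.float64(15.4)), (292, np.float64(-15.5), np.float64(10.2), np.float64(18.8)), (266, np.float64(-17.0), np.float64(15.9), np.float64(21.0)), (240, np.float64(-17.0), np.float64(16.9), np.float64(21.8)), (251, np.float64(-17.1), np.float64(16.5), np.float64(21.1)), (285, np.float64(-16.0), np.float64(11.8), np.float64(19.9)), (451, np.float64(-11.8), np.float64(2.2), np.float64(15.9)), (245, np.float64(-6.3), np.float64(2.5), np.float64(10.0))]
-0.005 [(46, np.float64(-6.0), np.float64(8.6), np.float64(11.2)), (51, np.float64(-5.7), np.float64(0.4), np.float64(16.9)), (87, np.float64(-11.2), np.float64(-7.2), np.float64(20.0)), (70, np.float64(-13.4)
[... 5170 characters left out ...]
 np.float64(18.2), np.float64(20.1)), 0, 0, 0, 0, 0, 0]
0.03 [(10, np.float64(-12.2), np.float64(2.4), np.float64(10.7)), (6, np.float64(-14.2), np.float64(13.1), np.float64(15.7)), 0, 0, 0, 0, 0, 0, 0]
0.04 [(11, np.float64(-13.7), np.float64(-0.7), np.float64(12.0)), (6, np.float64(-12.2), np.float64(14.2), np.float64(20.3)), 0, 0, 0, 0, 0, 0, 0]
0.05 [(8, np.float64(-9.7), np.float64(2.2), np.float64(12.0)), (8, np.float64(-15.9), np.float64(-0.1), np.float64(15.6)), (5, np.float64(-11.2), np.float64(17.8), np.float64(20.3)), 0, 0, 0, 0, 0, 0]
0.055 [(11, np.float64(-6.4), np.float64(5.1), np.float64(13.3)), (6, np.float64(-15.8), np.float64(-11.9), np.float64(16.9)), 0, 0, 0, 0, 0, 0, 0]
```

The wrist view shows the bush upright and centred between the fingers (280,270), with no tilt. The cross-section puts it 0.8 mm along tool x. I correct by (0.5, -5) mm and descend to the spindle tip.

```bash
python3 -m handwheel '[[[0,0,0],[0.01,-0.1,0],1],[[0,0,0],[0,0,-0.3],1],[[0,0,0],[0,0,-0.3],1],[[0,0,0],[0,0,-0.3],1],[[0,0,0],[0,0,0],1]]'
python3 -m handwheel '[[[0,0,0],[0,0,-0.1],1],[[0,0,0],[0,0,-0.1],1],[[0,0,0],[0,0,0],1],[[0,0,0],[0,0,0],1]]'
cat > m8.py <<'E'
from h import *
from scipy.optimize import least_squares
o=robot.get_obs(); t=o["tool_pos"]; R=Ro.from_euler("xyz",o["ee_rot"]).as_matrix()
im,d,W=wcloud("w8"); p=W[np.isfinite(W).all(-1)]; q=(p-t)@R
m=q[(q[:,2]>0)&(q[:,2]<.06)&(np.abs(q[:,1])<.018)]; r=np.hypot(m[:,0],m[:,1])
out=m[(r>.0185)&(r<.025)&(m[:,0]>.005)]
f=lambda x:np.hypot(out[:,0]-x[0],out[:,1]-x[1])-.021
x=least_squares(f,[0,0],loss="soft_l1",f_scale=.001).x; b=t+R@[x[0],x[1],.028]
c=np.array([.589,-.340]); r=np.hypot(*(p[:,:2]-c).T); k=p[(p[:,2]>.006)&(p[:,2]<.015)&(r<.056)]
H=cv2.convexHull(k[:,:2].astype(np.float32))[:,0]; s=least_squares(lambda x:np.hypot(H[:,0]-x[0],H[:,1]-x[1])-.05,c,loss="soft_l1",f_scale=.001).x
print(t.round(4),"bush",b.round(4),x.round(4),len(out),"base",s.round(4),len(H),"need",((s-b[:2])*1000).round(1),"F",o["wrist_force"].round(1))
E
python3 m8.py
```

```text
time: 17.65
tool_pos: [0.5868, -0.34, 0.1736]
ee_rot: [-3.135, 0.005, 0.296]
wrist_force: [-0.7, -0.1, -2.7]
width: 0.0419
finger_force: 30.0
time: 18.05
tool_pos: [0.5888, -0.3413, 0.1694]
ee_rot: [3.141, -0.0, 0.296]
wrist_force: [-0.2, 0.1, -2.5]
width: 0.0422
finger_force: 30.0
[ 0.5888 -0.3413  0.1694] bush [ 0.5898 -0.3418  0.1414] [0.0008 0.0007] 1491 base [ 0.5895 -0.3406] 45 need [-0.3  1.2] F [-0.2  0.1 -2.5]
```

```bash
for i in 1; do python3 -m handwheel '[[[0,0,0],[0,0.016,-0.06],1],[[0,0,0],[0,0,-0.06],1],[[0,0,0],[0,0,-0.06],1],[[0,0,0],[0,0,0],1],[[0,0,0],[0,0,0],1]]'; done
python3 -m handwheel '[[[0,0,0],[0,0,-0.05],1],[[0,0,0],[0,0,-0.05],1],[[0,0,0],[0,0,0],1],[[0,0,0],[0,0,0],1]]'
```

```text
time: 18.6
tool_pos: [0.5885, -0.3404, 0.1597]
ee_rot: [-3.141, 0.0, 0.296]
wrist_force: [0.0, 0.2, -1.7]
width: 0.0426
finger_force: 30.0
time: 19.0
tool_pos: [0.5885, -0.3404, 0.1548]
ee_rot: [-3.142, 0.0, 0.296]
wrist_force: [0.0, 0.7, -2.6]
width: 0.0421
finger_force: 30.0
```

The lower end is past the taper with no side force. I continue lowering.

```bash
python3 -m handwheel '[[[0,0,0],[0,0,-0.08],1],[[0,0,0],[0,0,-0.1],1],[[0,0,0],[0,0,-0.1],1],[[0,0,0],[0,0,-0.08],1],[[0,0,0],[0,0,0],1]]'
python3 -m m8 2>/dev/null; python3 tgt.py .589 -.340 .09 .295 0
```

```text
time: 19.5
tool_pos: [0.5881, -0.3401, 0.1356]
ee_rot: [-3.14, 0.001, 0.296]
wrist_force: [0.1, 0.1, -2.4]
width: 0.0421
finger_force: 30.0
[ 0.5881 -0.3401  0.1356] bush [ 0.589  -0.3405  0.1076] [0.0008 0.0007] 1487 base [ 0.5894 -0.34  ] 44 need [0.4 0.5] F [ 0.1  0.1 -2.4]
t 19.55 tcp [ 0.5883 -0.3402  0.1362] q [-0.61  0.41  1.17 -0.    1.57  0.67] F [ 0.1 -0.8 -1.5] w 0.0417 ff 30.0
shift [ 0.014  0.005 -0.804] turn [-0.0004 -0.0007 -0.0005] toolz [-0.001  0.001 -1.   ]
```

```bash
python3 -m handwheel '[[[0,0,0],[0.006,0,-0.1],1],[[0,0,0],[0,0,-0.12],1],[[0,0,0],[0,0,-0.12],1],[[0,0,0],[0,0,-0.1],1],[[0,0,0],[0,0,0],1]]'
python3 -m handwheel '[[[0,0,0],[0,0,-0.1],1],[[0,0,0],[0,0,-0.1],1],[[0,0,0],[0,0,-0.06],1],[[0,0,0],[0,0,0],1]]'
```

```text
time: 20.05
tool_pos: [0.5883, -0.34, 0.1133]
ee_rot: [-3.14, 0.002, 0.296]
wrist_force: [0.3, 0.5, -2.8]
width: 0.042
finger_force: 30.0
time: 20.45
tool_pos: [0.5886, -0.3402, 0.1011]
ee_rot: [-3.141, 0.001, 0.296]
wrist_force: [0.0, -0.2, -2.7]
width: 0.042
finger_force: 30.0
```

```bash
python3 -m handwheel '[[[0,0,0],[0,0,-0.04],1],[[0,0,0],[0,0,-0.02],1],[[0,0,0],[0,0,0],1],[[0,0,0],[0,0,0],1]]'
python3 -m handwheel '[[[0,0,0],[0,0,-0.02],1],[[0,0,0],[0,0,-0.02],1],[[0,0,0],[0,0,0],1],[[0,0,0],[0,0,0],1]]'
```

```text
time: 20.85
tool_pos: [0.589, -0.3405, 0.0991]
ee_rot: [3.141, -0.0, 0.296]
wrist_force: [0.3, 0.4, -1.9]
width: 0.0421
finger_force: 30.0
time: 21.25
tool_pos: [0.5891, -0.3406, 0.0979]
ee_rot: [3.141, -0.001, 0.296]
wrist_force: [-1.6, 0.6, 2.7]
width: 0.0427
finger_force: 30.0
```

```bash
python3 -m handwheel '[[[0,0,0],[0,0,-0.03],1],[[0,0,0],[0,0,0],1],[[0,0,0],[0,0,0],1]]'
python3 -m handwheel '[[[0,0,0],[0,0,-0.03],1],[[0,0,0],[0,0,0],1],[[0,0,0],[0,0,0],1]]'
python3 - <<'E'
from h import *
o=robot.get_obs(); t=o["tool_pos"]; R=Ro.from_euler("xyz",o["ee_rot"]).as_matrix()
im,d,W=wcloud("w9"); p=W[np.isfinite(W).all(-1)]; q=(p-t)@R; r=np.hypot(q[:,0],q[:,1])
k=p[(r>.0165)&(r<.0195)&(q[:,2]<.0)&(q[:,2]>-.03)&(np.abs(q[:,1])<.017)]; print("rim z",np.percentile(k[:,2],[10,50,90]).round(4))
k=p[np.hypot(p[:,0]-.589,p[:,1]+.34)<.006]; k=k[k[:,2]>.05]; print("spindle tip z",np.percentile(k[:,2],[10,50,90]).round(4) if len(k) else 0)
E
```

```text
time: 21.55
tool_pos: [0.5892, -0.3406, 0.0979]
ee_rot: [3.14, -0.001, 0.296]
wrist_force: [-2.3, 1.2, 6.9]
width: 0.0423
finger_force: 30.0
time: 21.85
tool_pos: [0.5892, -0.3406, 0.0979]
ee_rot: [3.139, -0.002, 0.296]
wrist_force: [-4.6, 2.2, 11.0]
width: 0.0421
finger_force: 30.0
rim z [0.1057 0.1065 0.1072]
spindle tip z [0.1038 0.1046 0.1054]
```

The bush stops firmly and its rim is 2 mm above the spindle tip, as it must be when home. I release and retreat.

```bash
python3 -m handwheel '[[[0,0,0],[0,0,0.05],1],[[0,0,0],[0,0,0],0.4],[[0,0,0],[0,0,0],0.3],[[0,0,0],[0,0,0],0.1],[[0,0,0],[0,0,0],0]]'
python3 -m handwheel '[[[0,0,0],[0,0,0],0],[[0,0,0],[0,0,0],0],[[0,0,0],[0,0,0.2],0],[[0,0,0],[0,0,0.5],0],[[0,0,0],[0,0,0.6],0]]'
python3 -m handwheel '[[[0,0,0],[-0.2,0,0.6],0],[[0,0,0],[-0.4,0,0.6],0],[[0,0,0],[-0.2,0,0],0],[[0,0,0],[0,0,0],0],[[0,0,0],[0,0,0],0]]'
python3 - <<'E'
from h import *
im,d,W=wcloud("w10"); p=W[np.isfinite(W).all(-1)]; r=np.hypot(p[:,0]-.5895,p[:,1]+.3405)
k=p[(r<.03)&(p[:,2]>.10)]; print("rim",len(k),np.percentile(k[:,2],[5,50,95]).round(4),cv2.minEnclosingCircle(k[:,:2].astype(np.float32)))
E
```

```text
time: 22.4
tool_pos: [0.5888, -0.3404, 0.0958]
ee_rot: [-3.141, 0.0, 0.296]
wrist_force: [-1.3, 0.3, 0.4]
width: 0.0703
finger_force: 0.0
time: 22.9
tool_pos: [0.5883, -0.34, 0.1612]
ee_rot: [-3.139, 0.002, 0.296]
wrist_force: [0.4, -0.5, -0.9]
width: 0.0941
finger_force: 0.0
time: 23.4
tool_pos: [0.5485, -0.3401, 0.22]
ee_rot: [-3.14, 0.001, 0.296]
wrist_force: [0.4, 0.5, -0.9]
width: 0.0935
finger_force: 0.0
rim 19281 [0.1065 0.3259 0.335 ] ((0.5829953551292419, -0.3424803912639618), 0.02857177145779133)
```

View pics/w10.png

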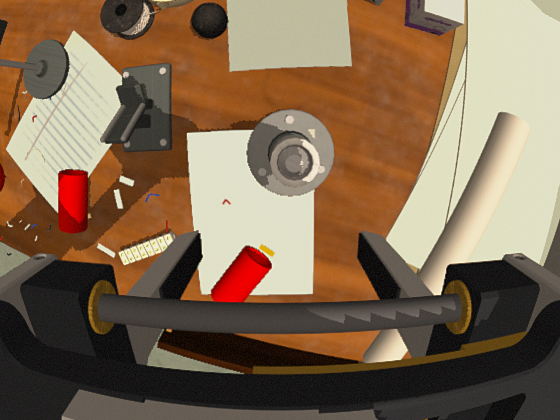

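The picture shows the bush seated on the spindle (293,155), the gripper clear of it, and no bystander disturbed.

```bash
python3 -c "
from bench import robot
print(robot.close_job())"
```

```text
the job is handed in; nothing more can be done
None
```

The bush came off the hook, was laid in the sloping rest and let go, then was taken by its upper end and lowered fully home on the spindle's shoulder. I handed the job in at about 23.5 s with the gripper clear; the hand-in returned no verdict.

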